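# Put the full slide box away

### The job

Two identical closed slide boxes stand on the desk: one is full of glass slides, the other nearly empty. Lift them clear of the desk in turn, setting each down again where it stood unless it goes straight to the drawer, to feel which is the heavier; then stand that one upright in the free space of the open drawer, in line with the boxes filed there, and push the drawer fully shut, leaving the lighter box standing where it was. It is glass: set the boxes down gently, never drop them or tip them over, don't slam the drawer, and leave the jars alone.

Things in the scene. Friction and masses are not known exactly. Their poses are not given: they have to be found in the camera images.
- box_a: Closed ivory plastic slide box, 140 mm long (its x), 35 thick (y), 88 tall (z), upright on its long edge on the desk; origin at the centre of its underside. Stiff flat faces, pinched across the 35 mm from above; a latch clip adds 4 mm on top. 0.15 to 0.6 kg, weight centred; looks the same turned half round. Nothing outside tells which of the two is fuller; it changes between runs.
- box_b: Closed ivory plastic slide box, 140 mm long (its x), 35 thick (y), 88 tall (z), upright on its long edge on the desk; origin at the centre of its underside. Stiff flat faces, pinched across the 35 mm from above; a latch clip adds 4 mm on top. 0.15 to 0.6 kg, weight centred; looks the same turned half round. Nothing outside tells which of the two is fuller; it changes between runs.
- drawer (a joint): The drawer of the grey steel desk-top cabinet: 0 = shut, 0.200 m = fully open (it starts nearly fully open, 0.17 m or more). It slides along the cabinet's x axis, opening towards the robot. Runs with about 2 N of friction and some damping, stays where it is left, stops dead at 0. (drawer_c0 is its bottom panel.)
- cabinet: Grey steel cabinet fixed on the desk, 240 mm deep (its x), 250 mm wide (its y), 132 mm tall; origin at the centre of its underside. Its front opening, at x = -120 mm, faces the robot (its -x side).
- bay (a point): Middle of the free space in the drawer, on the drawer's bottom (14 mm above the desk); moves with the drawer, x points into the cabinet. The free space is 190 mm long in x (front panel to back wall) and 108 mm wide in y: the filed boxes stand on its +y side, the drawer's side wall on its -y side. Side and back walls rise 45 mm above the bottom, the front panel 116 mm.
- filed (a point): Three more slide boxes of the same size, filed upright side by side (38 mm apart) and fast in the drawer; this point is under the middle one, x along their length.
- front (a point): Point on the outer face of the drawer's front panel (250 mm wide, 8 to 130 mm above the desk, 12 mm thick), mid-width, 110 mm above the desk. Axes as the cabinet's: push in +x to shut the drawer. A steel cup pull, 80 mm wide, juts out 15 mm lower down, its top 54 mm above the desk.
- shavings_jar: Glass jar with a white lid, wood shavings inside, 90 mm in diameter, 136 mm tall. Origin at the centre of its underside. A bystander: not to be moved or tipped.
- tub: White plastic tub with a screw cap and a label, 70 mm in diameter, 122 mm tall. Origin at the centre of its underside. A bystander: not to be moved or tipped.
- herb_jar: Amber glass jar with a paper cover, 64 mm in diameter, 98 mm tall. Origin at the centre of its underside. A bystander: not to be moved or tipped.
Things that resemble listed ones, but are neither listed nor needed, are in the scene too. Leave any green or orange look-alike of the box_b alone.

How it is judged:
On the way, in this order (a step that is already met when the one before it is completed fails the run):
1. one slide box is lifted at least 10 mm clear of the desk while the other stands (((height (world z) of box_a above 0.01 m and height (world z) of box_b below 0.006 m) or (height (world z) of box_b above 0.01 m and height (world z) of box_a below 0.006 m))), for 0.2 s.
2. it is set down again: both boxes stand upright on the desk, let go (height (world z) of each of box_a, box_b below 0.006 m and angle between each of box_a, box_b's own z axis and vertical below 0.08 rad and linear speed of each of box_a, box_b below 0.03 m/s and contact force between the fingers and box_a below 0.1 N and contact force between the fingers and box_b below 0.1 N), for 0.1 s.
3. the other box is lifted at least 10 mm clear of the desk ((((height (world z) of box_a above 0.01 m and height (world z) of box_b below 0.006 m) and distance of box_b from where it was at the start of the episode above 0.0001 m) or ((height (world z) of box_b above 0.01 m and height (world z) of box_a below 0.006 m) and distance of box_a from where it was at the start of the episode above 0.0001 m))), for 0.2 s.
4. the heavier box stands upright in the free space of the open drawer, let go (value of joint drawer above 0.1 m and ((x of box_a in the frame of bay between -0.03 and 0.03 m and y of box_a in the frame of bay between -0.045 and 0.045 m and z of box_a in the frame of bay between -0.006 and 0.006 m and angle between box_a's own z axis and vertical below 0.08 rad and angle between the x axis of box_a and the x axis of bay, either way round below 0.2 rad and linear speed of box_a below 0.03 m/s and contact force between the fingers and box_a below 0.1 N and contact force between box_a and drawer_c0 above 3.2 N and (height (world z) of box_b below 0.006 m and angle between box_b's own z axis and vertical below 0.08 rad and linear speed of box_b below 0.03 m/s and contact force between the fingers and box_b below 0.1 N) and distance of box_b from where it was at the start of the episode below 0.06 m) or (x of box_b in the frame of bay between -0.03 and 0.03 m and y of box_b in the frame of bay between -0.045 and 0.045 m and z of box_b in the frame of bay between -0.006 and 0.006 m and angle between box_b's own z axis and vertical below 0.08 rad and angle between the x axis of box_b and the x axis of bay, either way round below 0.2 rad and linear speed of box_b below 0.03 m/s and contact force between the fingers and box_b below 0.1 N and contact force between box_b and drawer_c0 above 3.2 N and (height (world z) of box_a below 0.006 m and angle between box_a's own z axis and vertical below 0.08 rad and linear speed of box_a below 0.03 m/s and contact force between the fingers and box_a below 0.1 N) and distance of box_a from where it was at the start of the episode below 0.06 m))), for 0.2 s.
At the end, for the whole second after the job is handed in: Drawer shut within 8 mm; the heavier box (over 3.2 N on the drawer bottom) upright in it within 0.08 rad, in line within 0.2 rad, within 30 mm (x) and 45 mm (y) of bay; the lighter box upright on the desk within 60 mm of its start; both at rest and let go (value of joint drawer below 0.008 m and ((x of box_a in the frame of bay between -0.03 and 0.03 m and y of box_a in the frame of bay between -0.045 and 0.045 m and z of box_a in the frame of bay between -0.006 and 0.006 m and angle between box_a's own z axis and vertical below 0.08 rad and angle between the x axis of box_a and the x axis of bay, either way round below 0.2 rad and linear speed of box_a below 0.03 m/s and contact force between the fingers and box_a below 0.1 N and contact force between box_a and drawer_c0 above 3.2 N and (height (world z) of box_b below 0.006 m and angle between box_b's own z axis and vertical below 0.08 rad and linear speed of box_b below 0.03 m/s and contact force between the fingers and box_b below 0.1 N) and distance of box_b from where it was at the start of the episode below 0.06 m) or (x of box_b in the frame of bay between -0.03 and 0.03 m and y of box_b in the frame of bay between -0.045 and 0.045 m and z of box_b in the frame of bay between -0.006 and 0.006 m and angle between box_b's own z axis and vertical below 0.08 rad and angle between the x axis of box_b and the x axis of bay, either way round below 0.2 rad and linear speed of box_b below 0.03 m/s and contact force between the fingers and box_b below 0.1 N and contact force between box_b and drawer_c0 above 3.2 N and (height (world z) of box_a below 0.006 m and angle between box_a's own z axis and vertical below 0.08 rad and linear speed of box_a below 0.03 m/s and contact force between the fingers and box_a below 0.1 N) and distance of box_a from where it was at the start of the episode below 0.06 m))); the robot touches nothing.
It fails at once if a slide box is tipped by more than 0.5 rad (angle between any of box_a, box_b's own z axis and vertical above 0.5 rad).
It fails at once if a slide box is dropped: moving faster than 0.6 m/s while not held ((linear speed of box_a above 0.6 m/s and contact force between the fingers and box_a below 0.1 N) or (linear speed of box_b above 0.6 m/s and contact force between the fingers and box_b below 0.1 N)).
It fails at once if the drawer is slammed: closing faster than 0.5 m/s (velocity of joint drawer below -0.5 m/s).
It fails at once if a jar or the tub is moved by more than 30 mm or tipped by more than 0.3 rad (distance of any of shavings_jar, tub, herb_jar from where it was at the start of the episode above 0.03 m or angle between any of shavings_jar, tub, herb_jar's own z axis and vertical above 0.3 rad).
It also fails if it takes over 72 s, if anything falls off the work surface, if the arm or the gripper's body presses on something with over 40 N, if the wrist force passes 120 N, or if a joint passes its speed limit or range.

### The arm

A 7-joint arm with a two-finger parallel gripper is mounted at the origin on the work surface. World frame = base frame: x ahead of the robot, y to its left, z up, the work surface at z = 0. Lengths are in m, angles in rad, forces in N, time in s.
With the tool pointing down it reaches from about 0.35 to 0.9 m from the base axis. Payload 7.2 kg.
Tool frame: the origin (TCP) lies midway between the tips of the shut fingers; the grasp point (between the pads) lies 19 mm behind it; z points along the fingers, y is the line along which they close (so a half turn about z gives the same grasp; the last joint's range is limited). The gripper opens to 85 mm and grips with 20 to 120 N. Pads are 22 mm wide; open, the fingers measure 114 mm over their backs; the gripper's body (76 mm by 85 mm) begins 54 mm behind the grasp point. The pads swing forward as they close: fully open they stand 13 mm farther back than shut.
Start: joints at [-1.405, 0.411, -0.013, 1.596, 0.006, 1.134, -0.082], TCP at [0.145, 0.608, 0.231] pointing down, gripper open.
Joint ranges: [-2.95, 2.95], [-0.29, 1.99], [-1.47, 1.44], [0.14, 2.54], [-1.03, 4.17], [0.13, 1.85], [-2.86, 2.86]. Speed limits (rad/s): [2.39, 2.39, 3.01, 3.01, 3.14, 3.14, 3.14].

### API

Orientations are given as a unit quaternion [w, x, y, z].
In Python, from plant import manip gives the robot as it stands.
- The arm moves only by the tool drive_tool, never from a script. Its argument "moves" is a list of rows, each an object with "travel": the shift along the tool's x, y, z in m, a list of three; "rot": the turn, a rotation vector about the tool's x, y, z in degrees, a list of three; "hand": the finger opening in m, from 0 to 0.0854. A call has exactly 8 rows; each row shifts and turns the commanded pose from where the row before left it, along the tool's axes as they then stand; what a row does not reach is not made up. A row lasts 1/10 s, in which the tool goes at most 50 mm and 8.59 degrees, less where a joint would pass 70% of its speed; a pose out of reach is approached as far as the arm can. A call with a gripper value outside its range is refused whole. The fingers move at their own pace and stop on an object; "squeeze" is the grip in N (left out, the last holds). Time passes only in rows, so rows that do not move let the fingers close, or fill a call up. It gives the time, the measured TCP pose, the force, the opening and the grip force at its end, in the units of the state.
- manip.state(): the state, without advancing time (a new reading comes with each control period).
- manip.capture(name): name is "scene" or "top"; returns a dict with "color" (400x640x3 uint8, red, green, blue), "intrinsics" (3x3 intrinsics, pixels), "D" ([k1, k2, p1, p2, k3] as OpenCV has them; the pictures are not rectified), "T" (4x4, takes a point from camera to world coordinates). Camera axes: x right, y up, looking along -z (the intrinsics and any distortion apply to the point x, -y, -z); pixel columns grow to the right and rows downward; lengths in m; the calibration is good to about 2 mm. A picture is of the moment at which its call begins. There is no depth.
- manip.finish_job(): hands the job in; it is judged then, once.
The state is a dict: "time": time; "joints": joint angles; "joint_vel": joint speeds; "joint_torque": joint torques, N m; "eef_pos": TCP position; "tool_rot": TCP orientation; "wrist_force": force on the tool from outside, world axes, zero at the start; "moment": the same for the moment, N m; "opening": opening from 0.0 (shut) to 1.0 (fully open); "gripper_force": force on a finger pad.
Only numpy, scipy, OpenCV 4.12 (cv2) and the standard library are available. Lean on these libraries where they do the work, as an engineer would, in place of code of your own. Each camera call takes 0.05 s, during which the arm holds its last target. There are 200 camera calls.

## Working session

There is one attempt and no reset: what is moved stays moved. The work goes in short steps, Python scripts to look and compute and a tool call to move; the robot and the scene stay as the last step left them, time stands still between calls to the robot, and variables do not carry over. Pictures are saved under pics/ and viewed, at most 10 in all, crops included, and the job is handed in when it is done.

Besides the shell and the picture viewer there is one more tool, called after ">>>" as name([rows], argument=value, ...), one row to a line, values as JSON. drive_tool: Moves the arm, as the interface text tells. Its arguments: {"type":"object","properties":{"moves":{"type":"array"},"squeeze":{"type":"number"}},"required":["moves"]}

```bash
ls; mkdir -p pics; cat > h.py <<'E'
import numpy as np, cv2
from plant import manip
def cap(n,f):
    c=manip.capture(n); cv2.imwrite(f'pics/{f}.png',c['color'][...,::-1]); np.savez(f'pics/{f}.npz',**c); return c
def load(f): return dict(np.load(f'pics/{f}.npz'))
def ray(c,uv,z):
    p=cv2.undistortPoints(np.array(uv,float).reshape(-1,1,2),np.array(c['intrinsics']),np.array(c['D'])).reshape(-1,2)
    d=np.c_[p[:,0],-p[:,1],-np.ones(len(p))]@c['T'][:3,:3].T; o=c['T'][:3,3]
    return o+d*((z-o[2])/d[:,2])[:,None]
def proj(c,P):
    T=np.linalg.inv(c['T']); q=np.array(P,float).reshape(-1,3)@T[:3,:3].T+T[:3,3]; q=q*[1,-1,-1]
    return cv2.projectPoints(q,np.zeros(3),np.zeros(3),np.array(c['intrinsics']),np.array(c['D']))[0].reshape(-1,2)
E
python3 - <<'E'
from h import *
for n in('scene','top'):
    c=cap(n,n+'0'); print(n,c['T'].round(3).tolist(),np.array(c['intrinsics']).round(1).tolist(),c['D'])
s=manip.state(); print(s)
E
```

```text
pics
scene [[-0.211, -0.601, 0.771, 1.46], [0.977, -0.123, 0.171, 0.187], [-0.008, 0.789, 0.614, 0.887], [0.0, 0.0, 0.0, 1.0]] [[423.5, 0.0, 322.0], [0.0, 423.5, 198.1], [0.0, 0.0, 1.0]] [0.02453842 0.         0.         0.         0.        ]
top [[-0.023, 0.984, -0.177, 0.277], [-1.0, -0.025, -0.007, -0.041], [-0.012, 0.177, 0.984, 1.194], [0.0, 0.0, 0.0, 1.0]] [[394.1, 0.0, 317.2], [0.0, 394.1, 199.2], [0.0, 0.0, 1.0]] [-0.08794811  0.          0.          0.          0.        ]
{'time': 0.1, 'joints': array([-1.40522906,  0.41181436, -0.01272584,  1.59696595,  0.00560367,
        1.13429389, -0.08222254]), 'joint_vel': array([-0.00089894, -0.00189664,  0.00034264, -0.00148451, -0.00016033,
        0.00039807,  0.00020706]), 'joint_torque': array([ 3.14561781e-03, -6.01819181e+01,  6.84358925e-01, -3.00090051e+01,
        1.39935157e-02,  6.37706544e-03,  1.72819966e-06]), 'eef_pos': array([0.144704  , 0.607558  , 0.23053826]), 'tool_rot': array([-3.44795943e-05,  1.16609741e-01,  9.93177550e-01, -7.22119081e-04]), 'wrist_force': array([-0.62748779,  0.06471575, -0.09284576]), 'moment': array([-0.02500141, -0.06892264,  0.01864361]), 'gripper_force': 0.0, 'opening': 1.0007109856362981}
```

View pics/scene0.png

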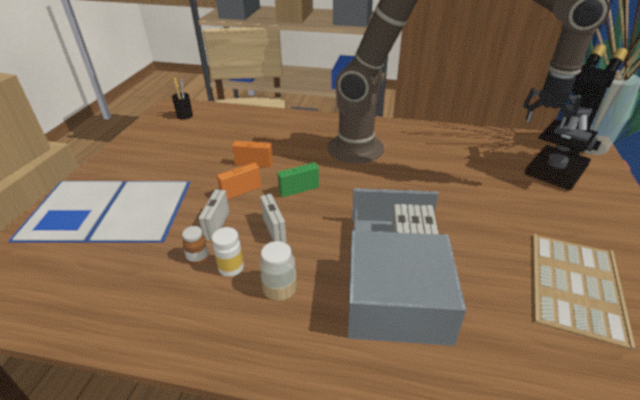

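View pics/top0.png

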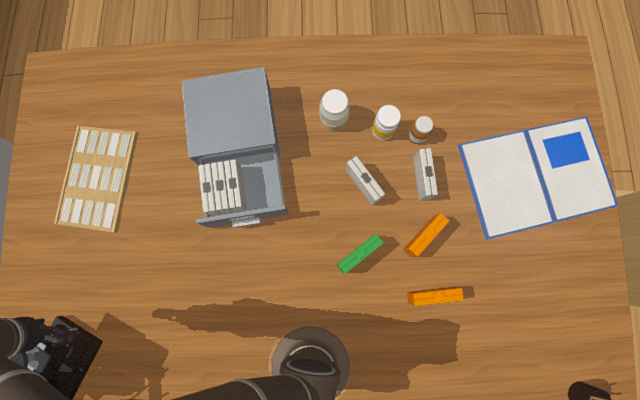

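The scene view shows the cabinet with its open drawer at about (400,230) and two ivory boxes at (213,213) and (272,218). In the top view the boxes are at (366,181) and (426,174), the jars at (335,108), (387,122) and (422,128), and the drawer's free space at about (262,180). I'll zoom in on the top view.

```bash
python3 - <<'E'
import cv2,numpy as np
i=cv2.imread('pics/top0.png')
cv2.imwrite('pics/topz.png',np.vstack([cv2.resize(i[140:215,335:455],None,fx=4,fy=4,interpolation=cv2.INTER_CUBIC),cv2.resize(i[140:215,180:300],None,fx=4,fy=4,interpolation=cv2.INTER_CUBIC)]))
E
```

```text
(no output)
```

View pics/topz.png

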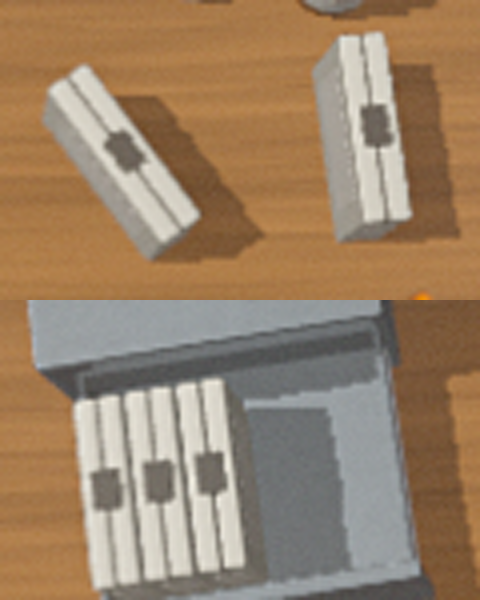

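The crop shows both boxes' bright top faces with their latch clips. It also shows the three filed boxes and the shaded bay to their right. Next I'll threshold the bright tops.

```bash
python3 - <<'E'
from h import *
c=load('top0'); im=c['color'].astype(int)
m=((im.min(2)>165)&(im.max(2)-im.min(2)<45)).astype(np.uint8)
m=cv2.morphologyEx(m,cv2.MORPH_CLOSE,np.ones((5,5)))
n,l,st,ce=cv2.connectedComponentsWithStats(m)
for k in range(1,n):
    x,y,w,h,a=st[k]
    if a<80 or not(180<x<450 and 60<y<220): continue
    cn=cv2.findContours((l==k).astype(np.uint8),cv2.RETR_EXTERNAL,cv2.CHAIN_APPROX_NONE)[0][0].reshape(-1,2).astype(float)
    for z in (.088,.102,.125):
        P=ray(c,cn,z)[:,:2]; r=cv2.minAreaRect(P.astype(np.float32)); b=cv2.boxPoints(r)
        e=b[1]-b[0] if np.linalg.norm(b[1]-b[0])>np.linalg.norm(b[2]-b[1]) else b[2]-b[1]
        print(k,(x,y,w,h,a),z,np.round(r[0],4),np.round(r[1],4),'yaw',np.degrees(np.arctan2(e[1],e[0])).round(1))
print('panel',ray(c,[[197,222],[287,212]],.13).round(3))
print('cab top corners',ray(c,[[183,82],[264,69],[276,146],[189,160]],.132).round(3))
print('jars',ray(c,[[335,100],[388,115],[425,124]],.12).round(3))
E
```

```text
4 (np.int32(320), np.int32(89), np.int32(28), np.int32(27), np.int32(536)) 0.088 [ 0.7741 -0.086 ] [0.0757 0.0877] yaw -78.7
4 (np.int32(320), np.int32(89), np.int32(28), np.int32(27), np.int32(536)) 0.102 [ 0.7679 -0.0854] [0.0747 0.0866] yaw -78.7
4 (np.int32(320), np.int32(89), np.int32(28), np.int32(27), np.int32(536)) 0.125 [ 0.7575 -0.0845] [0.0732 0.0847] yaw -78.7
6 (np.int32(376), np.int32(105), np.int32(24), np.int32(25), np.int32(471)) 0.088 [ 0.7194 -0.2474] [0.0689 0.077 ] yaw -3.1
6 (np.int32(376), np.int32(105), np.int32(24), np.int32(25), np.int32(471)) 0.102 [ 0.7138 -0.2448] [0.068 0.076] yaw -3.1
6 (np.int32(376), np.int32(105), np.int32(24), np.int32(25), np.int32(471)) 0.125 [ 0.7046 -0.2405] [0.0666 0.0744] yaw -3.1
10 (np.int32(416), np.int32(116), np.int32(17), np.int32(16), np.int32(218)) 0.088 [ 0.6965 -0.3552] [0.0481 0.048 ] yaw 85.7
10 (np.int32(416), np.int32(116), np.int32(17), np.int32(16), np.int32(218)) 0.102 [ 0.6912 -0.3512] [0.0474 0.0474] yaw 85.7
10 (np.int32(416), np.int32(116), np.int32(17), np.int32(16), np.int32(218)) 0.125 [ 0.6825 -0.3446]
[... 678 characters left out ...]
32(157), np.int32(36), np.int32(43), np.int32(477)) 0.125 [ 0.5267 -0.1677] [0.1332 0.0331] yaw 33.8
20 (np.int32(199), np.int32(160), np.int32(42), np.int32(52), np.int32(1521)) 0.088 [0.524  0.2511] [0.1396 0.1103] yaw 7.7
20 (np.int32(199), np.int32(160), np.int32(42), np.int32(52), np.int32(1521)) 0.102 [0.5209 0.2474] [0.1379 0.1089] yaw 7.7
20 (np.int32(199), np.int32(160), np.int32(42), np.int32(52), np.int32(1521)) 0.125 [0.5157 0.2414] [0.135  0.1066] yaw 7.7
panel [[0.413 0.299 0.13 ]
 [0.435 0.051 0.13 ]]
cab top corners [[0.831 0.357 0.132]
 [0.862 0.115 0.132]
 [0.623 0.08  0.132]
 [0.59  0.327 0.132]]
jars [[ 0.763 -0.091  0.12 ]
 [ 0.712 -0.243  0.12 ]
 [ 0.683 -0.349  0.12 ]]
```

>>> drive_tool([
  {"travel":[0,0,0],"rot":[0,0,-7.9],"hand":0.085},
  {"travel":[0,0,0],"rot":[0,0,-7.9],"hand":0.085},
  {"travel":[0,0,0],"rot":[0,0,-7.9],"hand":0.085},
  {"travel":[0,0,0],"rot":[0,0,-7.9],"hand":0.085},
  {"travel":[0,0,0],"rot":[0,0,-7.9],"hand":0.085},
  {"travel":[0,0,0],"rot":[0,0,-7.7],"hand":0.085},
  {"travel":[0,0,0],"rot":[0,0,0],"hand":0.085},
  {"travel":[0,0,0],"rot":[0,0,0],"hand":0.085},
], squeeze=40)

```text
time: 0.9
eef_pos: [0.145, 0.6078, 0.231]
tool_rot: [-0.0, -0.289, 0.957, -0.0]
wrist_force: [-0.0, 0.2, -0.1]
opening: 0.997
gripper_force: 0.0
```

```bash
cat > go.py <<'E'
import sys
from h import *
from scipy.spatial.transform import Rotation as R
def go(x,y,z,yaw):
    s=manip.state(); q=s['tool_rot']; r=R.from_quat([q[1],q[2],q[3],q[0]])
    a=np.radians(yaw+90); Y=np.array([np.cos(a),np.sin(a),0]); Z=np.array([0,0,-1.]); best=None
    for sg in(1,-1):
        G=R.from_matrix(np.c_[np.cross(sg*Y,Z),sg*Y,Z]); v=(r.inv()*G).as_rotvec(degrees=True)
        if best is None or np.linalg.norm(v)<np.linalg.norm(best[0]): best=(v,G)
    d=np.array([x,y,z])-s['eef_pos']
    print('pos',s['eef_pos'].round(4),'rot',best[0].round(2),'travel now',r.inv().apply(d).round(4),'after rot',best[1].inv().apply(d).round(4),'j',s['joints'].round(2),'F',s['wrist_force'].round(2),'t',round(s['time'],2),'op',round(s['opening']*.0854,4),'gf',s['gripper_force'])
go(*map(float,sys.argv[1:5]))
E
python3 go.py 0.535 -0.172 0.19 33.8
```

```text
pos [0.145  0.6078 0.231 ] rot [-0.02 -0.03 -0.23] travel now [ 0.1061 -0.8654  0.0413] after rot [ 0.1097 -0.865   0.041 ] j [-1.29  0.42 -0.18  1.59  0.08  1.14  0.68] F [-0.04  0.18 -0.06] t 0.9 op 0.0851 gf 0.0
```

>>> drive_tool([
  {"travel":[0.005,-0.02,0],"rot":[0,0,0],"hand":0.085},
  {"travel":[0.005,-0.04,0],"rot":[0,0,0],"hand":0.085},
  {"travel":[0.005,-0.04,0],"rot":[0,0,0],"hand":0.085},
  {"travel":[0.005,-0.04,0],"rot":[0,0,0],"hand":0.085},
  {"travel":[0.005,-0.04,0],"rot":[0,0,0],"hand":0.085},
  {"travel":[0.005,-0.04,0],"rot":[0,0,0],"hand":0.085},
  {"travel":[0.005,-0.04,0],"rot":[0,0,0],"hand":0.085},
  {"travel":[0.005,-0.04,0],"rot":[0,0,0],"hand":0.085},
])

```text
time: 1.7
eef_pos: [0.279, 0.3349, 0.2314]
tool_rot: [0.0, -0.289, 0.957, 0.0]
wrist_force: [0.5, 1.0, -0.0]
opening: 0.996
gripper_force: 0.0
```

>>> drive_tool([
  {"travel":[0.005,-0.04,0],"rot":[0,0,0],"hand":0.085},
  {"travel":[0.005,-0.04,0],"rot":[0,0,0],"hand":0.085},
  {"travel":[0.005,-0.04,0],"rot":[0,0,0],"hand":0.085},
  {"travel":[0.005,-0.04,0],"rot":[0,0,0],"hand":0.085},
  {"travel":[0.005,-0.04,0],"rot":[0,0,0],"hand":0.085},
  {"travel":[0.005,-0.04,0],"rot":[0,0,0],"hand":0.085},
  {"travel":[0.005,-0.04,0],"rot":[0,0,0],"hand":0.085},
  {"travel":[0.005,-0.02,0],"rot":[0,0,0],"hand":0.085},
])

```text
time: 2.5
eef_pos: [0.4133, 0.0619, 0.2316]
tool_rot: [0.001, -0.287, 0.958, -0.0]
wrist_force: [1.1, -0.4, -0.6]
opening: 0.996
gripper_force: 0.0
```

```bash
python3 go.py 0.535 -0.172 0.14 33.8
```

```text
pos [0.4133 0.0619 0.2316] rot [-0.04  0.05 -0.39] travel now [ 0.0273 -0.2622  0.0917] after rot [ 0.029  -0.2621  0.0916] j [-0.52  0.04  0.27  2.08 -0.01  1.02  1.91] F [ 1.12 -0.39 -0.61] t 2.5 op 0.0851 gf 0.0
```

>>> drive_tool([
  {"travel":[0.004,-0.03,0.01],"rot":[0,0,0],"hand":0.085},
  {"travel":[0.004,-0.04,0.01],"rot":[0,0,0],"hand":0.085},
  {"travel":[0.004,-0.04,0.01],"rot":[0,0,0],"hand":0.085},
  {"travel":[0.004,-0.04,0.01],"rot":[0,0,0],"hand":0.085},
  {"travel":[0.004,-0.04,0.01],"rot":[0,0,0],"hand":0.085},
  {"travel":[0.004,-0.04,0.01],"rot":[0,0,-0.4],"hand":0.085},
  {"travel":[0.004,-0.03,0.01],"rot":[0,0,0],"hand":0.085},
  {"travel":[0,0,0],"rot":[0,0,0],"hand":0.085},
])

```text
time: 3.3
eef_pos: [0.5339, -0.1709, 0.16]
tool_rot: [-0.001, -0.29, 0.957, -0.001]
wrist_force: [-0.5, -0.2, -1.1]
opening: 0.995
gripper_force: 0.0
```

```bash
python3 go.py 0.535 -0.172 0.045 33.8
```

```text
pos [ 0.5339 -0.1709  0.16  ] rot [-0.08 -0.13 -0.07] travel now [-0.0006 -0.0014  0.115 ] after rot [-0.0003 -0.0016  0.115 ] j [-0.11  0.39  0.43  1.86 -0.2   0.93  2.57] F [-0.47 -0.16 -1.14] t 3.3 op 0.085 gf 0.0
```

>>> drive_tool([
  {"travel":[0,-0.0015,0.015],"rot":[0,0,0],"hand":0.085},
  {"travel":[0,0,0.018],"rot":[0,0,0],"hand":0.085},
  {"travel":[0,0,0.018],"rot":[0,0,0],"hand":0.085},
  {"travel":[0,0,0.018],"rot":[0,0,0],"hand":0.085},
  {"travel":[0,0,0.018],"rot":[0,0,0],"hand":0.085},
  {"travel":[0,0,0.018],"rot":[0,0,0],"hand":0.085},
  {"travel":[0,0,0.01],"rot":[0,0,0],"hand":0.085},
  {"travel":[0,0,0],"rot":[0,0,0],"hand":0.085},
])

```text
time: 4.1
eef_pos: [0.5337, -0.1669, 0.0453]
tool_rot: [-0.001, -0.294, 0.956, 0.001]
wrist_force: [0.8, -0.3, 0.6]
opening: 0.992
gripper_force: 0.0
```

>>> drive_tool([
  {"travel":[0,0,0],"rot":[0,0,0],"hand":0.045},
  {"travel":[0,0,0],"rot":[0,0,0],"hand":0.04},
  {"travel":[0,0,0],"rot":[0,0,0],"hand":0.037},
  {"travel":[0,0,0],"rot":[0,0,0],"hand":0.034},
  {"travel":[0,0,0],"rot":[0,0,0],"hand":0.03},
  {"travel":[0,0,0],"rot":[0,0,0],"hand":0.02},
  {"travel":[0,0,0],"rot":[0,0,0],"hand":0.02},
  {"travel":[0,0,0],"rot":[0,0,0],"hand":0.02},
], squeeze=50)

```text
time: 4.9
eef_pos: [0.5358, -0.1686, 0.0474]
tool_rot: [0.001, -0.294, 0.956, -0.001]
wrist_force: [1.6, -2.8, 6.1]
opening: 0.402
gripper_force: 49.4
```

```bash
python3 go.py 0.535 -0.172 0.045 33.8
```

```text
pos [ 0.5358 -0.1686  0.0474] rot [-0.13  0.1   0.38] travel now [ 0.0025 -0.0023  0.0024] after rot [ 0.0025 -0.0023  0.0024] j [-0.05  0.55  0.36  1.94 -0.29  0.7   2.65] F [ 1.63 -2.79  6.07] t 4.9 op 0.0343 gf 49.4059135671705
```

>>> drive_tool([
  {"travel":[0,0,-0.003],"rot":[0,0,0],"hand":0.02},
  {"travel":[0,0,-0.006],"rot":[0,0,0],"hand":0.02},
  {"travel":[0,0,-0.01],"rot":[0,0,0],"hand":0.02},
  {"travel":[0,0,-0.01],"rot":[0,0,0],"hand":0.02},
  {"travel":[0,0,-0.006],"rot":[0,0,0],"hand":0.02},
  {"travel":[0,0,0],"rot":[0,0,0],"hand":0.02},
  {"travel":[0,0,0],"rot":[0,0,0],"hand":0.02},
  {"travel":[0,0,0],"rot":[0,0,0],"hand":0.02},
])

```text
time: 5.7
eef_pos: [0.5343, -0.1677, 0.081]
tool_rot: [-0.0, -0.294, 0.956, 0.0]
wrist_force: [-0.3, -0.3, -4.4]
opening: 0.412
gripper_force: 50.1
```

>>> drive_tool([
  {"travel":[0,0,0],"rot":[0,0,0],"hand":0.02},
  {"travel":[0,0,0],"rot":[0,0,0],"hand":0.02},
  {"travel":[0,0,0],"rot":[0,0,0],"hand":0.02},
  {"travel":[0,0,0],"rot":[0,0,0],"hand":0.02},
  {"travel":[0,0,0],"rot":[0,0,0],"hand":0.02},
  {"travel":[0,0,0],"rot":[0,0,0],"hand":0.02},
  {"travel":[0,0,0],"rot":[0,0,0],"hand":0.02},
  {"travel":[0,0,0],"rot":[0,0,0],"hand":0.02},
])

```text
time: 6.5
eef_pos: [0.5346, -0.1679, 0.0813]
tool_rot: [-0.0, -0.294, 0.956, 0.0]
wrist_force: [-0.2, 0.3, -4.1]
opening: 0.404
gripper_force: 50.1
```

```bash
python3 - <<'E'
from h import *
cap('scene','lift1')
E
python3 go.py 0.535 -0.172 0.0474 33.8
```

```text
pos [ 0.5346 -0.1678  0.0813] rot [0.   0.   0.41] travel now [ 0.002  -0.0037  0.0339] after rot [ 0.002  -0.0037  0.0339] j [-0.07  0.5   0.39  1.92 -0.26  0.77  2.63] F [ 0.48 -0.88 -4.88] t 6.55 op 0.0343 gf 50.06756295450032
```

>>> drive_tool([
  {"travel":[0,0,0.006],"rot":[0,0,0],"hand":0.02},
  {"travel":[0,0,0.01],"rot":[0,0,0],"hand":0.02},
  {"travel":[0,0,0.008],"rot":[0,0,0],"hand":0.02},
  {"travel":[0,0,0.004],"rot":[0,0,0],"hand":0.02},
  {"travel":[0,0,0.003],"rot":[0,0,0],"hand":0.02},
  {"travel":[0,0,0.002],"rot":[0,0,0],"hand":0.02},
  {"travel":[0,0,0.001],"rot":[0,0,0],"hand":0.02},
  {"travel":[0,0,0],"rot":[0,0,0],"hand":0.02},
])

```text
time: 7.35
eef_pos: [0.5347, -0.1679, 0.0475]
tool_rot: [0.0, -0.294, 0.956, -0.0]
wrist_force: [0.5, 0.6, -4.0]
opening: 0.405
gripper_force: 49.8
```

>>> drive_tool([
  {"travel":[0,0,0.001],"rot":[0,0,0],"hand":0.02},
  {"travel":[0,0,0.001],"rot":[0,0,0],"hand":0.02},
  {"travel":[0,0,0.0005],"rot":[0,0,0],"hand":0.02},
  {"travel":[0,0,0],"rot":[0,0,0],"hand":0.02},
  {"travel":[0,0,0],"rot":[0,0,0],"hand":0.02},
  {"travel":[0,0,0],"rot":[0,0,0],"hand":0.02},
  {"travel":[0,0,0],"rot":[0,0,0],"hand":0.02},
  {"travel":[0,0,0],"rot":[0,0,0],"hand":0.02},
])

```text
time: 8.15
eef_pos: [0.535, -0.1683, 0.0471]
tool_rot: [0.001, -0.294, 0.956, 0.0]
wrist_force: [-6.7, 0.1, 20.1]
opening: 0.406
gripper_force: 52.0
```

>>> drive_tool([
  {"travel":[0,0,-0.001],"rot":[0,0,0],"hand":0.02},
  {"travel":[0,0,-0.0004],"rot":[0,0,0],"hand":0.032},
  {"travel":[0,0,0],"rot":[0,0,0],"hand":0.038},
  {"travel":[0,0,0],"rot":[0,0,0],"hand":0.045},
  {"travel":[0,0,0],"rot":[0,0,0],"hand":0.06},
  {"travel":[0,0,0],"rot":[0,0,0],"hand":0.085},
  {"travel":[0,0,0],"rot":[0,0,0],"hand":0.085},
  {"travel":[0,0,0],"rot":[0,0,0],"hand":0.085},
])

```text
time: 8.95
eef_pos: [0.5346, -0.1678, 0.0461]
tool_rot: [-0.0, -0.294, 0.956, 0.0]
wrist_force: [0.1, -0.1, 1.3]
opening: 0.996
gripper_force: 0.0
```

>>> drive_tool([
  {"travel":[0,0,0],"rot":[0,0,0],"hand":0.085},
  {"travel":[0,0,0],"rot":[0,0,0],"hand":0.085},
  {"travel":[0,0,-0.01],"rot":[0,0,0],"hand":0.085},
  {"travel":[0,0,-0.02],"rot":[0,0,0],"hand":0.085},
  {"travel":[0,0,-0.03],"rot":[0,0,0],"hand":0.085},
  {"travel":[0,0,-0.03],"rot":[0,0,0],"hand":0.085},
  {"travel":[0,0,-0.03],"rot":[0,0,0],"hand":0.085},
  {"travel":[0,0,-0.02],"rot":[0,0,0],"hand":0.085},
])

```text
time: 9.75
eef_pos: [0.5351, -0.1683, 0.1892]
tool_rot: [0.001, -0.294, 0.956, -0.001]
wrist_force: [-0.3, -0.5, 0.3]
opening: 0.99
gripper_force: 0.0
```

```bash
python3 go.py 0.55 -0.355 0.18 3.7
```

```text
pos [ 0.5351 -0.1683  0.1892] rot [-0.07  0.15 30.48] travel now [ 0.0926 -0.1628  0.0093] after rot [-0.0028 -0.1873  0.0092] j [-0.13  0.36  0.44  1.83 -0.18  0.99  2.56] F [-0.26 -0.46  0.25] t 9.75 op 0.0846 gf 0.0
```

>>> drive_tool([
  {"travel":[0,0,0],"rot":[0,0,7.6],"hand":0.085},
  {"travel":[0,0,0],"rot":[0,0,7.6],"hand":0.085},
  {"travel":[0,0,0],"rot":[0,0,7.6],"hand":0.085},
  {"travel":[0,0,0],"rot":[0,0,7.6],"hand":0.085},
  {"travel":[0,-0.03,0],"rot":[0,0,0],"hand":0.085},
  {"travel":[0,-0.03,0],"rot":[0,0,0],"hand":0.085},
  {"travel":[-0.001,-0.03,0],"rot":[0,0,0],"hand":0.085},
  {"travel":[-0.001,-0.03,0],"rot":[0,0,0],"hand":0.085},
])

```text
time: 10.55
eef_pos: [0.5446, -0.2884, 0.1871]
tool_rot: [0.0, -0.033, 0.999, 0.0]
wrist_force: [0.2, 0.4, -0.0]
opening: 1.0
gripper_force: 0.0
```

>>> drive_tool([
  {"travel":[-0.001,-0.03,0],"rot":[0,0,0],"hand":0.085},
  {"travel":[0,-0.022,0],"rot":[0,0,0],"hand":0.085},
  {"travel":[0,-0.015,0.01],"rot":[0,0,0],"hand":0.085},
  {"travel":[0,0,0.01],"rot":[0,0,0],"hand":0.085},
  {"travel":[0,0,0.01],"rot":[0,0,0],"hand":0.085},
  {"travel":[0,0,0.01],"rot":[0,0,0],"hand":0.085},
  {"travel":[0,0,0],"rot":[0,0,0],"hand":0.085},
  {"travel":[0,0,0],"rot":[0,0,0],"hand":0.085},
])

```text
time: 11.35
eef_pos: [0.5502, -0.3532, 0.1459]
tool_rot: [-0.0, -0.034, 0.999, 0.0]
wrist_force: [0.1, 0.6, 0.3]
opening: 0.997
gripper_force: 0.0
```

```bash
python3 go.py 0.55 -0.355 0.046 3.7
```

```text
pos [ 0.5502 -0.3532  0.1459] rot [ 0.04 -0.03  0.17] travel now [ 0.0003 -0.0018  0.0999] after rot [ 0.0003 -0.0018  0.0999] j [ 0.13  0.58  0.55  1.64 -0.34  1.02  2.42] F [0.13 0.61 0.26] t 11.35 op 0.0851 gf 0.0
```

>>> drive_tool([
  {"travel":[0,-0.002,0.012],"rot":[0,0,0],"hand":0.085},
  {"travel":[0,0,0.018],"rot":[0,0,0],"hand":0.085},
  {"travel":[0,0,0.02],"rot":[0,0,0],"hand":0.085},
  {"travel":[0,0,0.02],"rot":[0,0,0],"hand":0.085},
  {"travel":[0,0,0.018],"rot":[0,0,0],"hand":0.085},
  {"travel":[0,0,0.01],"rot":[0,0,0],"hand":0.085},
  {"travel":[0,0,0],"rot":[0,0,0],"hand":0.085},
  {"travel":[0,0,0],"rot":[0,0,0],"hand":0.085},
])

```text
time: 12.15
eef_pos: [0.5503, -0.3566, 0.0486]
tool_rot: [0.0, -0.033, 0.999, -0.0]
wrist_force: [-0.1, -0.6, -0.3]
opening: 0.995
gripper_force: 0.0
```

>>> drive_tool([
  {"travel":[0,0,0],"rot":[0,0,0],"hand":0.045},
  {"travel":[0,0,0],"rot":[0,0,0],"hand":0.04},
  {"travel":[0,0,0],"rot":[0,0,0],"hand":0.037},
  {"travel":[0,0,0],"rot":[0,0,0],"hand":0.034},
  {"travel":[0,0,0],"rot":[0,0,0],"hand":0.03},
  {"travel":[0,0,0],"rot":[0,0,0],"hand":0.02},
  {"travel":[0,0,0],"rot":[0,0,0],"hand":0.02},
  {"travel":[0,0,0],"rot":[0,0,0],"hand":0.02},
], squeeze=50)

```text
time: 12.95
eef_pos: [0.5504, -0.3564, 0.0488]
tool_rot: [0.0, -0.033, 0.999, -0.0]
wrist_force: [0.6, 0.9, 5.6]
opening: 0.403
gripper_force: 50.0
```

>>> drive_tool([
  {"travel":[0,0,-0.003],"rot":[0,0,0],"hand":0.02},
  {"travel":[0,0,-0.006],"rot":[0,0,0],"hand":0.02},
  {"travel":[0,0,-0.01],"rot":[0,0,0],"hand":0.02},
  {"travel":[0,0,-0.01],"rot":[0,0,0],"hand":0.02},
  {"travel":[0,0,-0.006],"rot":[0,0,0],"hand":0.02},
  {"travel":[0,0,0],"rot":[0,0,0],"hand":0.02},
  {"travel":[0,0,0],"rot":[0,0,0],"hand":0.02},
  {"travel":[0,0,0],"rot":[0,0,0],"hand":0.02},
])

```text
time: 13.75
eef_pos: [0.5499, -0.356, 0.0828]
tool_rot: [-0.0, -0.033, 0.999, 0.0]
wrist_force: [-0.5, 0.7, -3.0]
opening: 0.404
gripper_force: 49.9
```

>>> drive_tool([
  {"travel":[0,0,0],"rot":[0,0,0],"hand":0.02},
  {"travel":[0,0,0],"rot":[0,0,0],"hand":0.02},
  {"travel":[0,0,0],"rot":[0,0,0],"hand":0.02},
  {"travel":[0,0,0],"rot":[0,0,0],"hand":0.02},
  {"travel":[0,0,0],"rot":[0,0,0],"hand":0.02},
  {"travel":[0,0,0],"rot":[0,0,0],"hand":0.02},
  {"travel":[0,0,0],"rot":[0,0,0],"hand":0.02},
  {"travel":[0,0,0],"rot":[0,0,0],"hand":0.02},
])

```text
time: 14.55
eef_pos: [0.5501, -0.3562, 0.0832]
tool_rot: [0.0, -0.033, 0.999, 0.0]
wrist_force: [-0.5, 0.0, -1.9]
opening: 0.404
gripper_force: 49.9
```

```bash
python3 - <<'E'
from h import *
for k in range(6):
    manip.capture('top'); s=manip.state(); print(s['wrist_force'].round(2))
cap('scene','lift2')
for n in('lift1','lift2'):
    pass
E
```

```text
[ 0.12  0.04 -2.41]
[-1.12  0.46 -2.28]
[-0.22  0.23 -1.47]
[ 0.74  0.12 -1.69]
[-0.21 -0.53 -1.87]
[-0.23  0.04 -2.32]
```

box Q, the one at y = -0.356, weighs about 2 N. P weighs about 4.3 N, so P is heavier. I'll set Q down again.

>>> drive_tool([
  {"travel":[0,0,0.006],"rot":[0,0,0],"hand":0.02},
  {"travel":[0,0,0.01],"rot":[0,0,0],"hand":0.02},
  {"travel":[0,0,0.008],"rot":[0,0,0],"hand":0.02},
  {"travel":[0,0,0.005],"rot":[0,0,0],"hand":0.02},
  {"travel":[0,0,0.003],"rot":[0,0,0],"hand":0.02},
  {"travel":[0,0,0.002],"rot":[0,0,0],"hand":0.02},
  {"travel":[0,0,0.001],"rot":[0,0,0],"hand":0.02},
  {"travel":[0,0,0],"rot":[0,0,0],"hand":0.02},
])

```text
time: 15.7
eef_pos: [0.5499, -0.3563, 0.0488]
tool_rot: [0.0, -0.033, 0.999, 0.0]
wrist_force: [-2.3, 1.6, 3.5]
opening: 0.404
gripper_force: 50.5
```

Q is in contact with the desk, so I can release and rise.

>>> drive_tool([
  {"travel":[0,0,0],"rot":[0,0,0],"hand":0.032},
  {"travel":[0,0,0],"rot":[0,0,0],"hand":0.038},
  {"travel":[0,0,0],"rot":[0,0,0],"hand":0.045},
  {"travel":[0,0,0],"rot":[0,0,0],"hand":0.06},
  {"travel":[0,0,0],"rot":[0,0,0],"hand":0.085},
  {"travel":[0,0,0],"rot":[0,0,0],"hand":0.085},
  {"travel":[0,0,0],"rot":[0,0,0],"hand":0.085},
  {"travel":[0,0,-0.01],"rot":[0,0,0],"hand":0.085},
])

```text
time: 16.5
eef_pos: [0.5493, -0.3556, 0.0572]
tool_rot: [-0.001, -0.033, 0.999, 0.001]
wrist_force: [0.0, -0.8, 0.7]
opening: 0.995
gripper_force: 0.0
```

>>> drive_tool([
  {"travel":[0,0,-0.02],"rot":[0,0,0],"hand":0.085},
  {"travel":[0,0,-0.03],"rot":[0,0,0],"hand":0.085},
  {"travel":[0,0,-0.03],"rot":[0,0,0],"hand":0.085},
  {"travel":[0,0,-0.03],"rot":[0,0,0],"hand":0.085},
  {"travel":[0,0,-0.02],"rot":[0,0,0],"hand":0.085},
  {"travel":[0,0.015,0],"rot":[0,0,0],"hand":0.085},
  {"travel":[0,0.03,0],"rot":[0,0,0],"hand":0.085},
  {"travel":[0,0.03,0],"rot":[0,0,0],"hand":0.085},
])

```text
time: 17.3
eef_pos: [0.5444, -0.28, 0.1877]
tool_rot: [-0.0, -0.033, 0.999, 0.0]
wrist_force: [-0.4, 0.3, 0.5]
opening: 0.993
gripper_force: 0.0
```

```bash
python3 go.py 0.535 -0.170 0.16 33.5
```

```text
pos [ 0.5444 -0.28    0.1877] rot [ 4.000e-02 -2.000e-02 -2.974e+01] travel now [0.0022 0.1103 0.0278] after rot [-0.0528  0.0969  0.0277] j [-0.01  0.47  0.57  1.71 -0.29  1.05  2.29] F [-0.41  0.31  0.52] t 17.3 op 0.0848 gf 0.0
```

>>> drive_tool([
  {"travel":[0,0.03,0],"rot":[0,0,0],"hand":0.085},
  {"travel":[0.001,0.03,0],"rot":[0,0,0],"hand":0.085},
  {"travel":[0.001,0.03,0],"rot":[0,0,0],"hand":0.085},
  {"travel":[0,0.015,0],"rot":[0,0,0],"hand":0.085},
  {"travel":[0,0,0.006],"rot":[0,0,-7.4],"hand":0.085},
  {"travel":[0,0,0.006],"rot":[0,0,-7.4],"hand":0.085},
  {"travel":[0,0,0.006],"rot":[0,0,-7.4],"hand":0.085},
  {"travel":[0,0,0.006],"rot":[0,0,-7.4],"hand":0.085},
])

```text
time: 18.1
eef_pos: [0.5359, -0.1768, 0.1637]
tool_rot: [-0.0, -0.29, 0.957, -0.0]
wrist_force: [-0.2, 0.1, -0.1]
opening: 0.993
gripper_force: 0.0
```

```bash
python3 - <<'E'
from h import *
cap('top','top1')
E
python3 go.py 0.535 -0.170 0.046 33.5
```

```text
pos [ 0.5354 -0.1768  0.1628] rot [ 0.05 -0.08  0.63] travel now [-0.0037  0.0057  0.1168] after rot [-0.0034  0.0058  0.1168] j [-0.1   0.4   0.44  1.85 -0.2   0.94  2.59] F [ 0.17  0.83 -1.32] t 18.15 op 0.085 gf 0.0
```

View pics/top1.png

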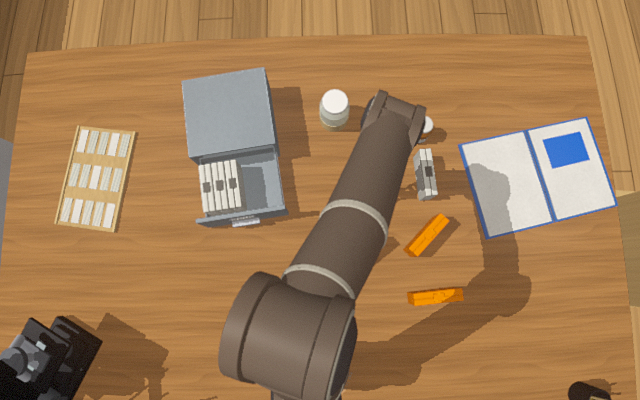

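The top view shows Q standing at (426,174) and the jars undisturbed. The arm hides P, which is where I released it.

>>> drive_tool([
  {"travel":[-0.003,0.007,0.01],"rot":[0,0,0],"hand":0.085},
  {"travel":[-0.001,0,0.018],"rot":[0,0,0],"hand":0.085},
  {"travel":[0,0,0.02],"rot":[0,0,0],"hand":0.085},
  {"travel":[0,0,0.02],"rot":[0,0,0],"hand":0.085},
  {"travel":[0,0,0.02],"rot":[0,0,0],"hand":0.085},
  {"travel":[0,0,0.018],"rot":[0,0,0],"hand":0.085},
  {"travel":[0,0,0.01],"rot":[0,0,0],"hand":0.085},
  {"travel":[0,0,0],"rot":[0,0,0],"hand":0.085},
])

```text
time: 18.95
eef_pos: [0.5346, -0.1681, 0.0467]
tool_rot: [-0.001, -0.287, 0.958, 0.001]
wrist_force: [0.3, 0.8, 0.4]
opening: 0.99
gripper_force: 0.0
```

>>> drive_tool([
  {"travel":[0,0,0],"rot":[0,0,0],"hand":0.045},
  {"travel":[0,0,0],"rot":[0,0,0],"hand":0.04},
  {"travel":[0,0,0],"rot":[0,0,0],"hand":0.037},
  {"travel":[0,0,0],"rot":[0,0,0],"hand":0.034},
  {"travel":[0,0,0],"rot":[0,0,0],"hand":0.03},
  {"travel":[0,0,0],"rot":[0,0,0],"hand":0.02},
  {"travel":[0,0,0],"rot":[0,0,0],"hand":0.02},
  {"travel":[0,0,0],"rot":[0,0,0],"hand":0.02},
], squeeze=60)

```text
time: 19.75
eef_pos: [0.5361, -0.1687, 0.0491]
tool_rot: [0.001, -0.288, 0.958, -0.0]
wrist_force: [-1.1, 0.4, 5.9]
opening: 0.4
gripper_force: 59.3
```

```bash
python3 go.py 0.535 -0.170 0.2 33.5
```

```text
pos [ 0.5361 -0.1687  0.0491] rot [-0.03  0.07 -0.08] travel now [ 0.0015 -0.0006 -0.1509] after rot [ 0.0017 -0.0005 -0.1509] j [-0.06  0.55  0.37  1.93 -0.3   0.71  2.64] F [-1.11  0.45  5.88] t 19.75 op 0.0342 gf 59.318841844797134
```

>>> drive_tool([
  {"travel":[0,0,-0.005],"rot":[0,0,0],"hand":0.02},
  {"travel":[0,0,-0.015],"rot":[0,0,0],"hand":0.02},
  {"travel":[0,0,-0.025],"rot":[0,0,0],"hand":0.02},
  {"travel":[0,0,-0.03],"rot":[0,0,0],"hand":0.02},
  {"travel":[0,0,-0.03],"rot":[0,0,0],"hand":0.02},
  {"travel":[0,0,-0.025],"rot":[0,0,0],"hand":0.02},
  {"travel":[0,0,-0.015],"rot":[0,0,0],"hand":0.02},
  {"travel":[0,0,-0.01],"rot":[0,0,0],"hand":0.02},
])

```text
time: 20.55
eef_pos: [0.5358, -0.1689, 0.2053]
tool_rot: [0.001, -0.287, 0.958, -0.0]
wrist_force: [0.3, -0.8, -4.9]
opening: 0.403
gripper_force: 60.3
```

>>> drive_tool([
  {"travel":[0,0,0],"rot":[0,0,2],"hand":0.02},
  {"travel":[0,0,0],"rot":[0,0,4],"hand":0.02},
  {"travel":[0,0,0],"rot":[0,0,5],"hand":0.02},
  {"travel":[0,0,0],"rot":[0,0,5],"hand":0.02},
  {"travel":[0,0,0],"rot":[0,0,5],"hand":0.02},
  {"travel":[0,0,0],"rot":[0,0,4],"hand":0.02},
  {"travel":[0,0,0],"rot":[0,0,1],"hand":0.02},
  {"travel":[0,0,0],"rot":[0,0,0],"hand":0.02},
])

```text
time: 21.35
eef_pos: [0.5353, -0.1686, 0.2031]
tool_rot: [-0.0, -0.065, 0.998, 0.0]
wrist_force: [-0.7, -0.7, -5.4]
opening: 0.403
gripper_force: 60.4
```

```bash
python3 - <<'E'
from h import *
m=load('top1')
R=lambda a:np.array([[np.cos(a),-np.sin(a)],[np.sin(a),np.cos(a)]])
r=R(np.radians(7.5)); f=np.array([.521,.247])
print('target',f+r@[-.012,-.110])
E
python3 go.py 0.523 0.136 0.205 7.5
```

```text
target [0.52346054 0.13637475]
pos [ 0.5353 -0.1686  0.2031] rot [ 0.01 -0.04 -0.03] travel now [-0.0274  0.3036 -0.0019] after rot [-0.0275  0.3036 -0.0019] j [-0.21  0.36  0.56  1.82 -0.22  1.03  2.13] F [-0.71 -0.68 -5.38] t 21.35 op 0.0344 gf 60.381081998348236
```

>>> drive_tool([
  {"travel":[-0.002,0.015,0],"rot":[0,0,0],"hand":0.02},
  {"travel":[-0.003,0.03,0],"rot":[0,0,0],"hand":0.02},
  {"travel":[-0.003,0.035,0],"rot":[0,0,0],"hand":0.02},
  {"travel":[-0.003,0.035,0],"rot":[0,0,0],"hand":0.02},
  {"travel":[-0.003,0.035,0],"rot":[0,0,0],"hand":0.02},
  {"travel":[-0.003,0.035,0],"rot":[0,0,0],"hand":0.02},
  {"travel":[-0.003,0.035,0],"rot":[0,0,0],"hand":0.02},
  {"travel":[-0.003,0.03,0],"rot":[0,0,0],"hand":0.02},
])

```text
time: 22.15
eef_pos: [0.5258, 0.0841, 0.2033]
tool_rot: [-0.0, -0.066, 0.998, 0.0]
wrist_force: [0.6, -0.2, -4.5]
opening: 0.403
gripper_force: 60.6
```

>>> drive_tool([
  {"travel":[-0.002,0.025,0],"rot":[0,0,0],"hand":0.02},
  {"travel":[-0.002,0.018,0],"rot":[0,0,0],"hand":0.02},
  {"travel":[0,0.01,0],"rot":[0,0,0],"hand":0.02},
  {"travel":[0,0,0],"rot":[0,0,0],"hand":0.02},
  {"travel":[0,0,0],"rot":[0,0,0],"hand":0.02},
  {"travel":[0,0,0],"rot":[0,0,0],"hand":0.02},
  {"travel":[0,0,0],"rot":[0,0,0],"hand":0.02},
  {"travel":[0,0,0],"rot":[0,0,0],"hand":0.02},
])

```text
time: 22.95
eef_pos: [0.5235, 0.1345, 0.2032]
tool_rot: [0.0, -0.064, 0.998, -0.0]
wrist_force: [0.1, -0.5, -4.8]
opening: 0.404
gripper_force: 60.7
```

```bash
python3 - <<'E'
from h import *
c=cap('scene','s2'); d=cap('top','t2')
a=c['color'][150:330,300:500,::-1]; b=d['color'][60:240,160:360,::-1]
cv2.imwrite('pics/s2z.png',np.hstack([cv2.resize(k,None,fx=2,fy=2,interpolation=cv2.INTER_CUBIC) for k in(a,b)]))
E
python3 go.py 0.523 0.136 0.065 7.5
```

```text
pos [0.5235 0.1348 0.2032] rot [ 0.    0.   -0.13] travel now [0.0003 0.0012 0.1382] after rot [0.0003 0.0012 0.1382] j [-0.7   0.31  0.45  1.86 -0.16  1.01  1.51] F [-0.23 -0.81 -4.97] t 23.05 op 0.0343 gf 60.69558307528496
```

View pics/s2z.png

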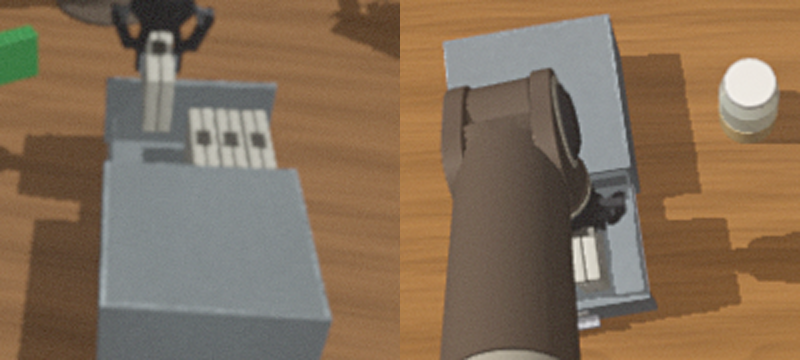

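The crops show the box in line with the filed boxes and centred over the free space. I'll lower it.

>>> drive_tool([
  {"travel":[0,-0.003,0.01],"rot":[0,0,0],"hand":0.02},
  {"travel":[0,0,0.02],"rot":[0,0,0],"hand":0.02},
  {"travel":[0,0,0.02],"rot":[0,0,0],"hand":0.02},
  {"travel":[0,0,0.02],"rot":[0,0,0],"hand":0.02},
  {"travel":[0,0,0.015],"rot":[0,0,0],"hand":0.02},
  {"travel":[0,0,0.01],"rot":[0,0,0],"hand":0.02},
  {"travel":[0,0,0.005],"rot":[0,0,0],"hand":0.02},
  {"travel":[0,0,0],"rot":[0,0,0],"hand":0.02},
])

```text
time: 23.85
eef_pos: [0.5235, 0.1321, 0.1026]
tool_rot: [-0.0, -0.065, 0.998, -0.0]
wrist_force: [0.5, 0.7, -4.0]
opening: 0.404
gripper_force: 60.6
```

>>> drive_tool([
  {"travel":[0,0,0.005],"rot":[0,0,0],"hand":0.02},
  {"travel":[0,0,0.008],"rot":[0,0,0],"hand":0.02},
  {"travel":[0,0,0.008],"rot":[0,0,0],"hand":0.02},
  {"travel":[0,0,0.006],"rot":[0,0,0],"hand":0.02},
  {"travel":[0,0,0.005],"rot":[0,0,0],"hand":0.02},
  {"travel":[0,0,0.003],"rot":[0,0,0],"hand":0.02},
  {"travel":[0,0,0],"rot":[0,0,0],"hand":0.02},
  {"travel":[0,0,0],"rot":[0,0,0],"hand":0.02},
])

```text
time: 24.65
eef_pos: [0.5239, 0.1322, 0.0683]
tool_rot: [0.0, -0.065, 0.998, 0.0]
wrist_force: [0.8, 0.6, -5.6]
opening: 0.403
gripper_force: 60.6
```

>>> drive_tool([
  {"travel":[0,0,0.002],"rot":[0,0,0],"hand":0.02},
  {"travel":[0,0,0.001],"rot":[0,0,0],"hand":0.02},
  {"travel":[0,0,0.001],"rot":[0,0,0],"hand":0.02},
  {"travel":[0,0,0.0005],"rot":[0,0,0],"hand":0.02},
  {"travel":[0,0,0.0005],"rot":[0,0,0],"hand":0.02},
  {"travel":[0,0,0],"rot":[0,0,0],"hand":0.02},
  {"travel":[0,0,0],"rot":[0,0,0],"hand":0.02},
  {"travel":[0,0,0],"rot":[0,0,0],"hand":0.02},
])

```text
time: 25.45
eef_pos: [0.5238, 0.1323, 0.0632]
tool_rot: [0.0, -0.065, 0.998, 0.0]
wrist_force: [0.2, 0.1, -4.1]
opening: 0.401
gripper_force: 60.8
```

>>> drive_tool([
  {"travel":[0,0,0.0005],"rot":[0,0,0],"hand":0.02},
  {"travel":[0,0,0.0005],"rot":[0,0,0],"hand":0.02},
  {"travel":[0,0,0],"rot":[0,0,0],"hand":0.02},
  {"travel":[0,0,0],"rot":[0,0,0],"hand":0.02},
  {"travel":[0,0,0],"rot":[0,0,0],"hand":0.02},
  {"travel":[0,0,0],"rot":[0,0,0],"hand":0.02},
  {"travel":[0,0,0],"rot":[0,0,0],"hand":0.02},
  {"travel":[0,0,0],"rot":[0,0,0],"hand":0.02},
])

```text
time: 26.25
eef_pos: [0.5246, 0.1324, 0.0631]
tool_rot: [0.001, -0.065, 0.998, 0.0]
wrist_force: [-0.9, -0.1, 5.9]
opening: 0.403
gripper_force: 61.7
```

Now it's in contact with the drawer bottom. I'll open to 55 mm only, then rise.

>>> drive_tool([
  {"travel":[0,0,-0.0005],"rot":[0,0,0],"hand":0.03},
  {"travel":[0,0,0],"rot":[0,0,0],"hand":0.038},
  {"travel":[0,0,0],"rot":[0,0,0],"hand":0.045},
  {"travel":[0,0,0],"rot":[0,0,0],"hand":0.055},
  {"travel":[0,0,0],"rot":[0,0,0],"hand":0.055},
  {"travel":[0,0,0],"rot":[0,0,0],"hand":0.055},
  {"travel":[0,0,0],"rot":[0,0,0],"hand":0.055},
  {"travel":[0,0,0],"rot":[0,0,0],"hand":0.055},
])

```text
time: 27.05
eef_pos: [0.5238, 0.1323, 0.0627]
tool_rot: [-0.0, -0.065, 0.998, 0.0]
wrist_force: [0.2, 1.2, -0.2]
opening: 0.645
gripper_force: 0.0
```

>>> drive_tool([
  {"travel":[0,0,-0.01],"rot":[0,0,0],"hand":0.055},
  {"travel":[0,0,-0.02],"rot":[0,0,0],"hand":0.055},
  {"travel":[0,0,-0.03],"rot":[0,0,0],"hand":0.055},
  {"travel":[0,0,-0.03],"rot":[0,0,0],"hand":0.055},
  {"travel":[0,0,-0.03],"rot":[0,0,0],"hand":0.055},
  {"travel":[0,0,-0.03],"rot":[0,0,0],"hand":0.055},
  {"travel":[0,0,-0.02],"rot":[0,0,0],"hand":0.055},
  {"travel":[0,0,0],"rot":[0,0,0],"hand":0.055},
])

```text
time: 27.85
eef_pos: [0.5254, 0.1324, 0.2364]
tool_rot: [0.003, -0.064, 0.998, 0.001]
wrist_force: [0.1, -0.7, 0.2]
opening: 0.641
gripper_force: 0.0
```

```bash
python3 - <<'E'
from h import *
c=cap('scene','s3')
cv2.imwrite('pics/s3z.png',cv2.resize(c['color'][150:330,300:500,::-1],None,fx=3,fy=3,interpolation=cv2.INTER_CUBIC))
E
python3 go.py 0.36 0.165 0.11 97.5
```

```text
pos [0.5245 0.1324 0.2345] rot [ 0.2   0.09 89.9 ] travel now [0.1593 0.0534 0.1241] after rot [ 0.0538 -0.1588  0.1245] j [-0.71  0.27  0.46  1.82 -0.14  1.07  1.5 ] F [ 0.33  0.36 -0.76] t 27.9 op 0.0551 gf 0.0
```

View pics/s3z.png

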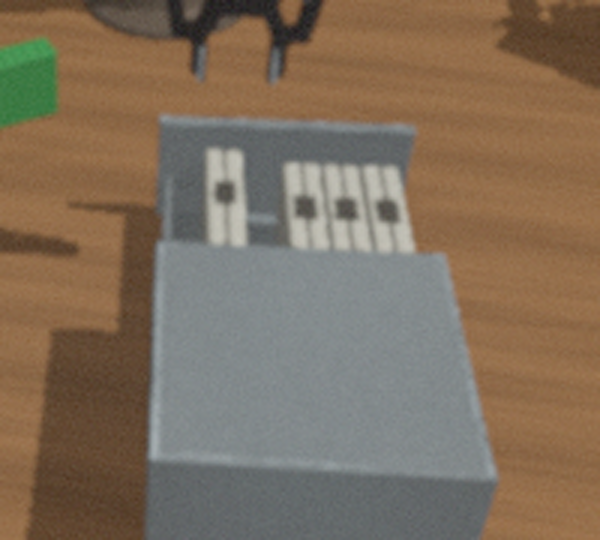

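The box now stands upright in the bay at about (225,197) in the crop, in line with the filed boxes. I'll back out in front of the panel with the fingers shut.

>>> drive_tool([
  {"travel":[0.01,0.005,0],"rot":[0,0,0],"hand":0.0},
  {"travel":[0.025,0.008,0],"rot":[0,0,0],"hand":0.0},
  {"travel":[0.025,0.009,0],"rot":[0,0,0],"hand":0.0},
  {"travel":[0.025,0.009,0],"rot":[0,0,0],"hand":0.0},
  {"travel":[0.025,0.009,0],"rot":[0,0,0],"hand":0.0},
  {"travel":[0.018,0.007,0],"rot":[0,0,0],"hand":0.0},
  {"travel":[0.01,0.003,0],"rot":[0,0,0],"hand":0.0},
  {"travel":[0,0,0],"rot":[0,0,0],"hand":0.0},
])

```text
time: 28.7
eef_pos: [0.3789, 0.1642, 0.2322]
tool_rot: [-0.001, -0.065, 0.998, -0.0]
wrist_force: [-0.8, 0.2, 0.2]
opening: 0.003
gripper_force: 0.0
```

```bash
python3 go.py 0.383 0.165 0.095 7.5
```

```text
pos [0.3789 0.1642 0.2322] rot [-0.   -0.08  0.01] travel now [-0.0044  0.0003  0.1372] after rot [-0.0042  0.0003  0.1372] j [-0.9   0.03  0.39  2.09 -0.01  1.03  1.2 ] F [-0.82  0.18  0.16] t 28.7 op 0.0002 gf 0.0
```

>>> drive_tool([
  {"travel":[0,0,0.01],"rot":[0,0,0],"hand":0.0},
  {"travel":[0,0,0.02],"rot":[0,0,0],"hand":0.0},
  {"travel":[0,0,0.025],"rot":[0,0,0],"hand":0.0},
  {"travel":[0,0,0.025],"rot":[0,0,0],"hand":0.0},
  {"travel":[0,0,0.025],"rot":[0,0,0],"hand":0.0},
  {"travel":[0,0,0.02],"rot":[0,0,0],"hand":0.0},
  {"travel":[0,0,0.012],"rot":[0,0,0],"hand":0.0},
  {"travel":[0,0,0],"rot":[0,0,0],"hand":0.0},
])

```text
time: 29.5
eef_pos: [0.38, 0.1626, 0.0935]
tool_rot: [-0.002, -0.064, 0.998, -0.002]
wrist_force: [-0.7, -0.6, 0.3]
opening: -0.004
gripper_force: 0.0
```

>>> drive_tool([
  {"travel":[-0.005,0,0],"rot":[0,0,0],"hand":0.0},
  {"travel":[-0.005,0,0],"rot":[0,0,0],"hand":0.0},
  {"travel":[-0.005,0,0],"rot":[0,0,0],"hand":0.0},
  {"travel":[-0.005,0,0],"rot":[0,0,0],"hand":0.0},
  {"travel":[-0.005,0,0],"rot":[0,0,0],"hand":0.0},
  {"travel":[-0.005,0,0],"rot":[0,0,0],"hand":0.0},
  {"travel":[-0.005,0,0],"rot":[0,0,0],"hand":0.0},
  {"travel":[-0.005,0,0],"rot":[0,0,0],"hand":0.0},
])

```text
time: 30.3
eef_pos: [0.4198, 0.1692, 0.0956]
tool_rot: [-0.001, -0.065, 0.998, -0.0]
wrist_force: [-3.1, 0.0, 2.4]
opening: -0.0
gripper_force: 1.3
```

```bash
python3 go.py 0.383 0.165 0.095 7.5
```

```text
pos [0.4198 0.1692 0.0956] rot [-0.   -0.09 -0.09] travel now [0.037  0.0006 0.0006] after rot [0.037  0.0006 0.0006] j [-0.8   0.31  0.37  2.16 -0.18  0.7   1.39] F [-3.09  0.02  2.36] t 30.3 op -0.0 gf 1.2522823963081464
```

>>> drive_tool([
  {"travel":[-0.006,0,0],"rot":[0,0,0],"hand":0.0},
  {"travel":[-0.008,0,0],"rot":[0,0,0],"hand":0.0},
  {"travel":[-0.008,0,0],"rot":[0,0,0],"hand":0.0},
  {"travel":[-0.008,0,0],"rot":[0,0,0],"hand":0.0},
  {"travel":[-0.008,0,0],"rot":[0,0,0],"hand":0.0},
  {"travel":[-0.008,0,0],"rot":[0,0,0],"hand":0.0},
  {"travel":[-0.008,0,0],"rot":[0,0,0],"hand":0.0},
  {"travel":[-0.008,0,0],"rot":[0,0,0],"hand":0.0},
])

```text
time: 31.1
eef_pos: [0.4822, 0.1774, 0.0956]
tool_rot: [-0.0, -0.065, 0.998, 0.0]
wrist_force: [-3.2, 2.4, -1.1]
opening: 0.003
gripper_force: 1.5
```

>>> drive_tool([
  {"travel":[-0.008,0,0],"rot":[0,0,0],"hand":0.0},
  {"travel":[-0.008,0,0],"rot":[0,0,0],"hand":0.0},
  {"travel":[-0.008,0,0],"rot":[0,0,0],"hand":0.0},
  {"travel":[-0.008,0,0],"rot":[0,0,0],"hand":0.0},
  {"travel":[-0.008,0,0],"rot":[0,0,0],"hand":0.0},
  {"travel":[-0.008,0,0],"rot":[0,0,0],"hand":0.0},
  {"travel":[-0.006,0,0],"rot":[0,0,0],"hand":0.0},
  {"travel":[-0.004,0,0],"rot":[0,0,0],"hand":0.0},
])

```text
time: 31.9
eef_pos: [0.5402, 0.1844, 0.0958]
tool_rot: [0.0, -0.064, 0.998, -0.0]
wrist_force: [-2.8, -0.3, 1.6]
opening: -0.002
gripper_force: 1.3
```

```bash
python3 go.py 0.588 0.195 0.095 7.5
```

```text
pos [0.5402 0.1844 0.0958] rot [-0.02  0.05 -0.12] travel now [-0.0488  0.0044  0.0008] after rot [-0.0488  0.0043  0.0008] j [-0.69  0.49  0.36  1.88 -0.23  0.81  1.5 ] F [-2.8  -0.25  1.55] t 31.9 op -0.0001 gf 1.2760885432362556
```

>>> drive_tool([
  {"travel":[-0.005,0,0],"rot":[0,0,0],"hand":0.0},
  {"travel":[-0.006,0,0],"rot":[0,0,0],"hand":0.0},
  {"travel":[-0.006,0,0],"rot":[0,0,0],"hand":0.0},
  {"travel":[-0.005,0,0],"rot":[0,0,0],"hand":0.0},
  {"travel":[-0.004,0,0],"rot":[0,0,0],"hand":0.0},
  {"travel":[-0.004,0,0],"rot":[0,0,0],"hand":0.0},
  {"travel":[-0.003,0,0],"rot":[0,0,0],"hand":0.0},
  {"travel":[-0.002,0,0],"rot":[0,0,0],"hand":0.0},
])

```text
time: 32.7
eef_pos: [0.5742, 0.1891, 0.0957]
tool_rot: [0.0, -0.064, 0.998, -0.0]
wrist_force: [-2.5, 0.3, 1.7]
opening: -0.002
gripper_force: 1.1
```

>>> drive_tool([
  {"travel":[-0.001,0,0],"rot":[0,0,0],"hand":0.0},
  {"travel":[-0.001,0,0],"rot":[0,0,0],"hand":0.0},
  {"travel":[-0.001,0,0],"rot":[0,0,0],"hand":0.0},
  {"travel":[-0.001,0,0],"rot":[0,0,0],"hand":0.0},
  {"travel":[-0.001,0,0],"rot":[0,0,0],"hand":0.0},
  {"travel":[0,0,0],"rot":[0,0,0],"hand":0.0},
  {"travel":[0,0,0],"rot":[0,0,0],"hand":0.0},
  {"travel":[0,0,0],"rot":[0,0,0],"hand":0.0},
])

```text
time: 33.5
eef_pos: [0.579, 0.1899, 0.0957]
tool_rot: [0.0, -0.065, 0.998, 0.0]
wrist_force: [-0.5, -0.6, -0.3]
opening: 0.007
gripper_force: 0.2
```

>>> drive_tool([
  {"travel":[-0.001,0,0],"rot":[0,0,0],"hand":0.0},
  {"travel":[-0.001,0,0],"rot":[0,0,0],"hand":0.0},
  {"travel":[-0.001,0,0],"rot":[0,0,0],"hand":0.0},
  {"travel":[-0.001,0,0],"rot":[0,0,0],"hand":0.0},
  {"travel":[0,0,0],"rot":[0,0,0],"hand":0.0},
  {"travel":[0,0,0],"rot":[0,0,0],"hand":0.0},
  {"travel":[0,0,0],"rot":[0,0,0],"hand":0.0},
  {"travel":[0,0,0],"rot":[0,0,0],"hand":0.0},
])

```text
time: 34.3
eef_pos: [0.583, 0.1904, 0.0958]
tool_rot: [0.0, -0.065, 0.998, 0.0]
wrist_force: [0.5, -0.8, -0.1]
opening: 0.001
gripper_force: 0.1
```

>>> drive_tool([
  {"travel":[-0.001,0,0],"rot":[0,0,0],"hand":0.0},
  {"travel":[-0.001,0,0],"rot":[0,0,0],"hand":0.0},
  {"travel":[-0.001,0,0],"rot":[0,0,0],"hand":0.0},
  {"travel":[0,0,0],"rot":[0,0,0],"hand":0.0},
  {"travel":[0,0,0],"rot":[0,0,0],"hand":0.0},
  {"travel":[0,0,0],"rot":[0,0,0],"hand":0.0},
  {"travel":[0,0,0],"rot":[0,0,0],"hand":0.0},
  {"travel":[0,0,0],"rot":[0,0,0],"hand":0.0},
])

```text
time: 35.1
eef_pos: [0.586, 0.1907, 0.0957]
tool_rot: [0.0, -0.065, 0.998, -0.0]
wrist_force: [1.0, 0.5, 0.7]
opening: 0.003
gripper_force: 0.0
```

>>> drive_tool([
  {"travel":[-0.001,0,0],"rot":[0,0,0],"hand":0.0},
  {"travel":[-0.001,0,0],"rot":[0,0,0],"hand":0.0},
  {"travel":[-0.001,0,0],"rot":[0,0,0],"hand":0.0},
  {"travel":[0,0,0],"rot":[0,0,0],"hand":0.0},
  {"travel":[0,0,0],"rot":[0,0,0],"hand":0.0},
  {"travel":[0,0,0],"rot":[0,0,0],"hand":0.0},
  {"travel":[0,0,0],"rot":[0,0,0],"hand":0.0},
  {"travel":[0,0,0],"rot":[0,0,0],"hand":0.0},
])

```text
time: 35.9
eef_pos: [0.5889, 0.1911, 0.0957]
tool_rot: [0.0, -0.065, 0.998, -0.0]
wrist_force: [-0.4, 0.1, -0.1]
opening: 0.001
gripper_force: 0.1
```

```bash
python3 - <<'E'
from h import *
c=cap('scene','s4'); d=cap('top','t4')
a=c['color'][150:330,300:500,::-1]; b=d['color'][60:240,160:360,::-1]
cv2.imwrite('pics/s4z.png',np.hstack([cv2.resize(k,None,fx=2,fy=2,interpolation=cv2.INTER_CUBIC) for k in(a,b)]))
E
```

```text
(no output)
```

View pics/s4z.png

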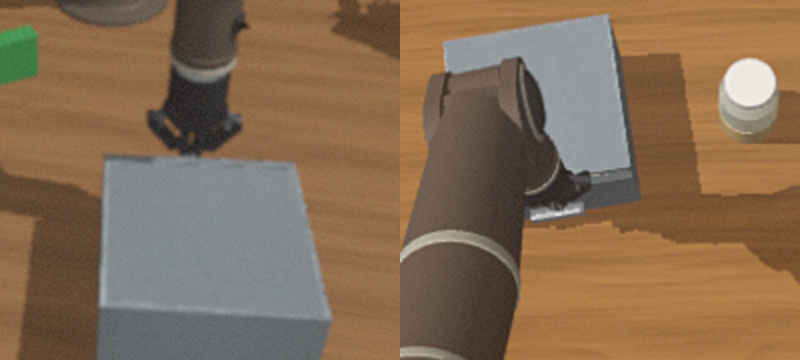

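The drawer is nearly shut, with a thin gap still visible along the front edge. I'll keep pushing until it reaches the stop.

>>> drive_tool([
  {"travel":[-0.001,0,0],"rot":[0,0,0],"hand":0.0},
  {"travel":[-0.001,0,0],"rot":[0,0,0],"hand":0.0},
  {"travel":[-0.001,0,0],"rot":[0,0,0],"hand":0.0},
  {"travel":[0,0,0],"rot":[0,0,0],"hand":0.0},
  {"travel":[0,0,0],"rot":[0,0,0],"hand":0.0},
  {"travel":[0,0,0],"rot":[0,0,0],"hand":0.0},
  {"travel":[0,0,0],"rot":[0,0,0],"hand":0.0},
  {"travel":[0,0,0],"rot":[0,0,0],"hand":0.0},
])

```text
time: 36.8
eef_pos: [0.5918, 0.1915, 0.0957]
tool_rot: [0.0, -0.065, 0.998, 0.0]
wrist_force: [-0.0, -0.2, -1.2]
opening: 0.002
gripper_force: 0.1
```

>>> drive_tool([
  {"travel":[-0.001,0,0],"rot":[0,0,0],"hand":0.0},
  {"travel":[-0.001,0,0],"rot":[0,0,0],"hand":0.0},
  {"travel":[0,0,0],"rot":[0,0,0],"hand":0.0},
  {"travel":[0,0,0],"rot":[0,0,0],"hand":0.0},
  {"travel":[0,0,0],"rot":[0,0,0],"hand":0.0},
  {"travel":[0,0,0],"rot":[0,0,0],"hand":0.0},
  {"travel":[0,0,0],"rot":[0,0,0],"hand":0.0},
  {"travel":[0,0,0],"rot":[0,0,0],"hand":0.0},
])

```text
time: 37.6
eef_pos: [0.5926, 0.1917, 0.0956]
tool_rot: [-0.001, -0.065, 0.998, -0.0]
wrist_force: [-4.6, -0.3, 3.6]
opening: -0.001
gripper_force: 2.8
```

>>> drive_tool([
  {"travel":[-0.001,0,0],"rot":[0,0,0],"hand":0.0},
  {"travel":[0,0,0],"rot":[0,0,0],"hand":0.0},
  {"travel":[0,0,0],"rot":[0,0,0],"hand":0.0},
  {"travel":[0,0,0],"rot":[0,0,0],"hand":0.0},
  {"travel":[0,0,0],"rot":[0,0,0],"hand":0.0},
  {"travel":[0,0,0],"rot":[0,0,0],"hand":0.0},
  {"travel":[0,0,0],"rot":[0,0,0],"hand":0.0},
  {"travel":[0,0,0],"rot":[0,0,0],"hand":0.0},
])

```text
time: 38.4
eef_pos: [0.5926, 0.1917, 0.0956]
tool_rot: [-0.002, -0.065, 0.998, -0.0]
wrist_force: [-8.6, -0.4, 8.0]
opening: -0.003
gripper_force: 4.8
```

>>> drive_tool([
  {"travel":[0.005,0,0],"rot":[0,0,0],"hand":0.0},
  {"travel":[0.01,0,0],"rot":[0,0,0],"hand":0.0},
  {"travel":[0.02,0,0],"rot":[0,0,0],"hand":0.0},
  {"travel":[0.03,0,0],"rot":[0,0,0],"hand":0.0},
  {"travel":[0.03,0,0],"rot":[0,0,0],"hand":0.0},
  {"travel":[0.02,0,0],"rot":[0,0,0],"hand":0.0},
  {"travel":[0.01,0,-0.01],"rot":[0,0,0],"hand":0.0},
  {"travel":[0,0,-0.02],"rot":[0,0,0],"hand":0.0},
])

```text
time: 39.2
eef_pos: [0.4679, 0.1752, 0.1249]
tool_rot: [-0.001, -0.065, 0.998, -0.0]
wrist_force: [0.6, 0.7, -0.7]
opening: 0.001
gripper_force: 0.0
```

```bash
python3 - <<'E'
from h import *
c=cap('scene','s5'); d=cap('top','t5')
a=c['color'][150:330,180:480,::-1]; b=d['color'][60:240,160:460,::-1]
cv2.imwrite('pics/s5z.png',np.vstack([cv2.resize(k,None,fx=1.66,fy=1.66,interpolation=cv2.INTER_CUBIC) for k in(a,b)]))
E
```

```text
(no output)
```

View pics/s5z.png

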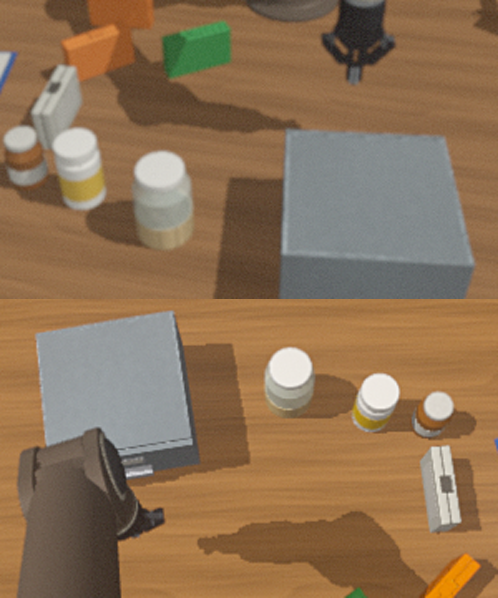

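The drawer is shut against its stop, Q stands where it was, the jars are untouched and the arm is clear.

```bash
python3 -c "
from plant import manip
print(manip.finish_job())"
```

```text
the job is handed in; nothing more can be done
None
```

I handed the job in: the heavier box (about 4.3 N, against about 2 N) stands in line in the shut drawer, the lighter one is back in its place, and the jars are untouched; no verdict came back.

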